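Draw the outer beaker off the one stuck inside it

ROBOT

A 6-joint arm with a two-finger parallel gripper is mounted at the origin on a cart in front of the work surface, level with it; the furniture and walls round the work are solid. World frame = base frame: x ahead of the robot, y to its left, z up, the work surface at z = 0. Lengths are in m, angles in rad, forces in N, time in s.
With the tool pointing down it reaches from about 0.25 to 0.775 m from the base axis. Payload 4 kg.
Tool frame: the origin (TCP) lies between the finger pads; the fingertips stand 25 mm ahead of it and the grasp point (between the pads) lies 6 mm ahead of it (robot.tip_reach is the distance from the TCP to the fingertips, in m); z points along the fingers, y is the line along which they close (so a half turn about z gives the same grasp; the last joint's range is limited). The gripper opens to 94 mm and grips with 3 to 60 N. Pads are 16 mm wide; open, the fingers measure 119 mm over their backs; the gripper's body (75 mm by 177 mm) begins 78 mm behind the grasp point.
Start: joints at [1.24, 0.087, 1.371, -0, 1.684, -0.103], TCP at [0.124, 0.536, 0.231] pointing down, gripper open.
Joint ranges: [-3.1, 3.1], [-0.76, 2.03], [0.27, 2.55], [-1.08, 4.22], [0.17, 2.65], [-2.57, 2.57]. Speed limits (rad/s): [2.79, 2.79, 3.14, 3.14, 3.14, 3.14].

INTERFACE

Orientations are given as [roll, pitch, yaw] about the fixed x, y, z axes, in that order (R = Rz(yaw) Ry(pitch) Rx(roll)).
In Python, from bench import sensors, snapshot, camera_info, ticket, robot gives the robot as it stands.
- The arm moves only by the tool arm_command, never from a script. Its argument "plan" is a list of rows, each an object with "grip": the closure, from -1 (fully open) to 1 (shut); "slide": the shift along the tool's x, y, z normalised to -1 to 1, where 1 is 500 mm, a list of three; "spin": the turn about the tool's z normalised to -1 to 1, where 1 is 5 degrees. A call has 1 to 10 rows; each row shifts and turns the commanded pose from where the row before left it, along the tool's axes as they then stand; what a row does not reach is not made up. A row lasts 1/8 s, in which the tool goes at most 62.5 mm and 10.7 degrees, less where a joint would pass 70% of its speed; a pose out of reach is approached as far as the arm can. A call with a number of a shift or a turn outside -1 to 1 is refused whole. A call with a gripper value outside its range is refused whole. The fingers move at their own pace and stop on an object; the grip force is fixed at half the most. Time passes only in rows, so rows that do not move let the fingers close. It gives the time, the measured TCP pose, the force, the opening and the grip force at its end, in the units of the state.
- sensors.get_obs(): the state, without advancing time (a new reading comes with each control period).
- snapshot(name): name is "scene" or "top"; returns the picture (384x512x3 uint8, red, green, blue); there is no depth.
- camera_info(name): a dict with "fx", "fy", "cx", "cy" (pixels), "position" and "rotation" of the camera in the world. Camera axes: x right, y up, looking along -z (the intrinsics and any distortion apply to the point x, -y, -z); pixel columns grow to the right and rows downward; lengths in m; the calibration is good to about 2 mm. A picture is of the moment at which its call begins. camera_info takes no time and is no camera call.
- ticket.close_job(): hands the job in; it is judged then, once.
The state is a dict: "time": time; "joint_positions": joint angles; "qvel": joint speeds; "joint_torque": joint torques, N m; "tool_pos": TCP position; "ee_rot": TCP orientation; "wrist_force": force on the tool from outside, world axes, zero at the start; "wrist_torque": the same for the moment, N m; "width": finger opening in m; "finger_force": force on a finger pad.
Only numpy, scipy, OpenCV 4.12 (cv2) and the standard library are available. Lean on these libraries where they do the work, as an engineer would, in place of code of your own. Each camera call takes 0.05 s, during which the arm holds its last target. There are 200 camera calls.

TASK

Two plastic beakers are stuck one inside the other, mouth down, on the sloping deck of the draining stand. Slide the forked catch fully home so that it holds down the rim of the inner beaker, then draw the outer beaker straight off along its leaning axis, leaving the inner one where it sits. Set the outer beaker down (do not drop it) upright, mouth down, near the middle of the dark square mat and let go; leave the catch home and the other things on the table alone.

Things in the scene. Friction and masses are not known exactly. Their poses are not given: they have to be found in the camera images.
- stand: Fixed draining stand, 235 mm wide. Origin on the table under the beakers; x to its back, y towards the catch's grip, z up. Its deck slopes to the front: the normal leans 30 deg from vertical towards -x; deck face under the beakers at (0, 0, 58 mm). A top tier 228 to 255 mm up (pots on it to 307 mm) overhangs from x = -16 mm back: reach the beakers from the front, tool leaning along their axis.
- catch (a joint): Sliding forked catch, metres: 0 = open (fork clear of the beakers), 0.058 = fully home, at its stop, with a tine on each side of the inner beaker, over its rim. Grows as the grip is moved along the stand's -y, level. It takes about 2 N and stays where it is left.
- catch_grip (a point): Point on the catch's black upright grip, on its centre line, 8 mm below its top. The grip is a fin 10 mm thick (stand's y), 30 mm wide up the slope, standing square to the deck from 7 to 49 mm above its face. It lies 150 mm along the stand's y from the beakers' axis when open, 92 mm when home. Axes: y as the stand's, z square to the deck.
- inner_beaker: Inner beaker, white plastic, mouth down on the deck over a peg; 100 mm tall, 46 mm across, flat rim 68 mm across and 4 mm thick at the mouth. Origin at the centre of the mouth, on the deck; z along its axis to its closed base, leaning 30 deg to the stand's front (-x). Loose: unless the catch is home it comes away with the outer beaker. The catch leaves it 2.5 mm of play.
- outer_beaker: Outer beaker, white plastic with grey rings, mouth down over the inner one; 83 mm tall, 59 mm across, rim 65 mm across and 4 mm thick at the mouth, about 75 g. Origin at the centre of its mouth, 20 mm off the deck at the start; z along its axis to its closed base (83 mm from the origin). It clings to the inner with roughly 5 to 10 N and is free of it once drawn 80 mm along the axis.
- mat: Dark rubber mat, fixed, 130 x 130 x 5 mm. Origin at the centre of its underside, on the table.
- tub: Bystander: grey tub with lid, 70 mm across, 80 mm tall; origin at the centre of its underside.
- vial: Bystander: clear vial with a black cap, 47 mm across, 124 mm tall; origin at the centre of its underside.
- wash: Bystander: white wash bottle, 68 mm across, 150 mm tall; origin at the centre of its underside.
Things that resemble listed ones, but are neither listed nor needed, are in the scene too. Leave any orange look-alike of the outer_beaker alone.

How it is judged:
On the way, in this order (a step that is already met when the one before it is completed fails the run):
1. the catch is slid home (beyond 52 of 58 mm) while the outer beaker is still on the inner one (value of joint catch above 0.052 m and z of outer_beaker in the frame of inner_beaker below 0.035 m), for 0.2 s.
2. the outer beaker is drawn clear of the inner one, which stays seated under the catch (within 8 mm of its start) (value of joint catch above 0.052 m and distance of inner_beaker from where it was at the start of the episode below 0.008 m and z of outer_beaker in the frame of inner_beaker above 0.102 m), for 0.1 s.
3. the outer beaker is brought down to the mat still held by the fingers (mouth within 12 mm of the mat's top) (z of outer_beaker in the frame of mat below 0.017 m and horizontal distance between outer_beaker and mat below 0.035 m and contact force between the fingers and outer_beaker above 0.5 N), for 0.1 s.
At the end, for the whole second after the job is handed in: The outer beaker stands mouth down and upright (within 0.1 rad), at rest, on the mat, its centre within 30 mm of the mat's centre; the inner beaker still sits on the sloping deck within 8 mm of its start, leaning as before, with the catch home (beyond 52 of 58 mm) (value of joint catch above 0.052 m and distance of inner_beaker from where it was at the start of the episode below 0.008 m and horizontal distance between outer_beaker and mat below 0.03 m and z of outer_beaker in the frame of mat below 0.009 m and angle between outer_beaker's own z axis and vertical below 0.1 rad and linear speed of outer_beaker below 0.02 m/s and angle between inner_beaker's own z axis and vertical between 0.42 and 0.63 rad); the robot touches nothing.
It fails at once if the inner beaker is dragged off its seat (more than 15 mm) (distance of inner_beaker from where it was at the start of the episode above 0.015 m).
It fails at once if a bystander (tub, vial or wash bottle) is pushed more than 30 mm (distance of tub from where it was at the start of the episode above 0.03 m).
It fails at once if a bystander (tub, vial or wash bottle) is pushed more than 30 mm (distance of vial from where it was at the start of the episode above 0.03 m).
It fails at once if a bystander (tub, vial or wash bottle) is pushed more than 30 mm (distance of wash from where it was at the start of the episode above 0.03 m).
It also fails if it takes over 53 s, if anything falls off the work surface, if the arm or the gripper's body presses on something with over 40 N, if the wrist force passes 120 N, or if a joint passes its speed limit or range.

## Working session

There is one attempt and no reset: what is moved stays moved. The work goes in short steps, Python scripts to look and compute and a tool call to move; the robot and the scene stay as the last step left them, time stands still between calls to the robot, and variables do not carry over. Pictures are saved under pics/ and viewed, at most 10 in all, crops included, and the job is handed in when it is done.

Besides the shell and the picture viewer there is one more tool, called after "Request:" as a command line: name --argument value ..., lists and objects as JSON in quotes. arm_command: Moves the arm, as the interface text tells. Scaled input: -1 to 1 covers 500 mm each way for a shift and 5 degrees each way for a turn. Its arguments: {"type":"object","properties":{"plan":{"type":"array","items":{"type":"object","properties":{"grip":{"type":"number"},"slide":{"type":"array","items":{"type":"number"}},"spin":{"type":"number"}}}}},"required":["plan"]}

```bash
mkdir -p pics; ls; python3 - <<'E'
from bench import sensors, snapshot, camera_info, ticket, robot
import cv2, numpy as np
for n in("scene","top"):
    i=snapshot(n); cv2.imwrite(f"pics/{n}0.png",cv2.resize(i[:,:,::-1],(768,576),interpolation=cv2.INTER_CUBIC)); cv2.imwrite(f"{n}0raw.png",i[:,:,::-1])
    print(camera_info(n))
print(sensors.get_obs(), robot.tip_reach)
E
```

```text
pics
{'fx': 450.1442346752194, 'fy': 450.1442346752194, 'cx': 249.92585750253448, 'cy': 190.38553446495757, 'position': array([-0.02458135, -1.33120789,  0.99540778]), 'rotation': array([ 1.01293662,  0.0102816 , -0.46515338])}
{'fx': 403.59569519353226, 'fy': 403.59569519353226, 'cx': 252.54668851479033, 'cy': 187.04166394271635, 'position': array([0.38406199, 0.00353793, 1.78839724]), 'rotation': array([ 0.12838861, -0.00421289, -1.55170814])}
{'time': 0.1, 'joint_positions': array([ 1.23993728e+00,  8.78694590e-02,  1.37208928e+00,  4.18282288e-06,
        1.68360647e+00, -1.03104658e-01]), 'qvel': array([ 1.70259264e-03, -3.62983895e-03,  1.77937842e-04, -9.60363105e-04,
        9.91412739e-04, -4.73043334e-05]), 'joint_torque': array([ 2.12664971e-03, -3.41251838e+01, -3.03302944e+01,  7.19341706e-02,
        3.04019137e-02, -1.21540952e-04]), 'tool_pos': array([0.12404495, 0.53537187, 0.22943456]), 'ee_rot': array([-3.13963101e+00, -2.07154039e-04,  2.91383853e+00]), 'wrist_force': array([-0.13275373, -0.34048337, -0.30516145]), 'wrist_torque': array([ 0.01391555, -0.05723929, -0.02467127]), 'finger_force': 0.0, 'width': 0.09416003322681823} 0.025
```

View pics/scene0.png

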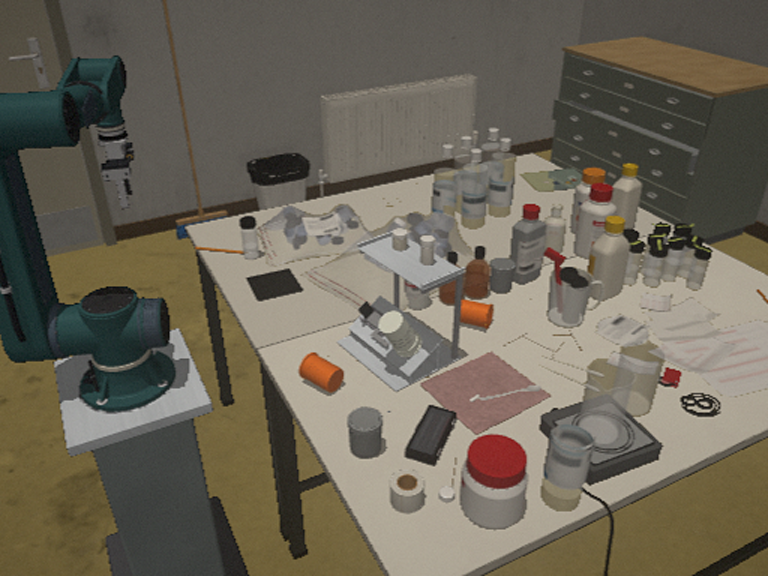

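View pics/top0.png

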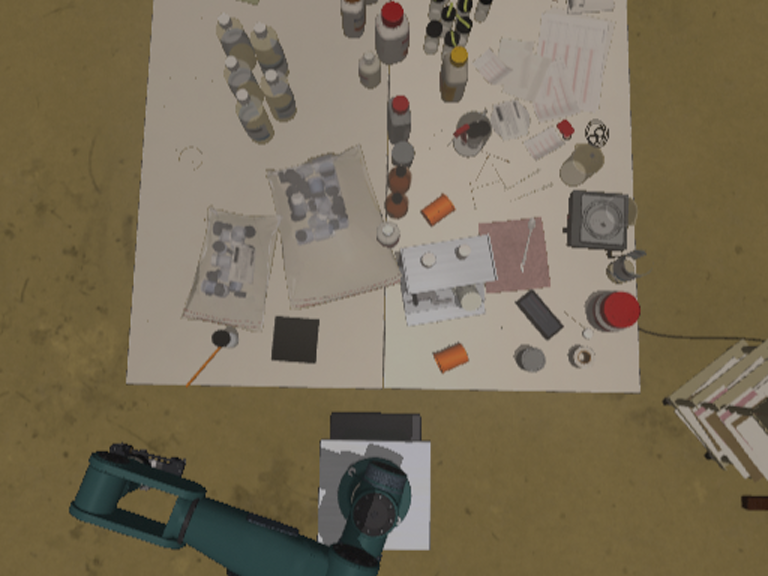

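The stand is near top-view pixel (448,280) of 768, with its deck facing the robot. The catch's dark grip is at about (420,298) in top and (365,308) in scene. The mat is at (296,340) in top. I'll enlarge both views of the stand next.

```bash
cat > h.py <<'E'
import numpy as np, cv2
from scipy.spatial.transform import Rotation as R
from bench import sensors, snapshot, camera_info
def ray(n,u,v):
    c=camera_info(n); M=R.from_euler('xyz',c['rotation']).as_matrix()
    d=M@np.array([(u-c['cx'])/c['fx'],-(v-c['cy'])/c['fy'],-1.]); return np.array(c['position']),d
def plane(n,u,v,z):
    p,d=ray(n,u,v); return p+d*(z-p[2])/d[2]
def tri(a,b):
    p,d=ray("scene",*a); q,e=ray("top",*b)
    s=np.linalg.lstsq(np.c_[d,-e],q-p,rcond=None)[0]; x=p+d*s[0]; y=q+e*s[1]
    return (x+y)/2, np.linalg.norm(x-y)
def proj(n,P):
    c=camera_info(n); M=R.from_euler('xyz',c['rotation']).as_matrix(); q=M.T@(np.array(P)-c['position'])
    return np.array([c['cx']-c['fx']*q[0]/q[2], c['cy']+c['fy']*q[1]/q[2]])
E
python3 - <<'E'
from h import *
s=cv2.imread("scene0raw.png"); t=cv2.imread("top0raw.png")
a=cv2.resize(s[150:265,220:320],None,fx=4,fy=4,interpolation=cv2.INTER_CUBIC)
b=cv2.resize(t[150:225,255:340],None,fx=4.6,fy=4.6,interpolation=cv2.INTER_CUBIC)
im=np.zeros((460,800,3),np.uint8); im[:460,:400]=a; im[:b.shape[0],405:405+b.shape[1]]=b
cv2.imwrite("pics/c1.png",im)
g=cv2.cvtColor(t,cv2.COLOR_BGR2GRAY); m=(g<60).astype(np.uint8); m[:,:175]=0;m[:,220:]=0;m[:205]=0;m[248:]=0
r=cv2.minAreaRect(cv2.findNonZero(m)); print(r, plane("top",*r[0],0.005)); print(proj("top",[0,0,0.1]))
print([np.round(plane("top",*q,0.005),3) for q in cv2.boxPoints(r)])
E
```

```text
((196.30294799804688, 226.06175231933594), (28.99127769470215, 28.45440101623535), 4.39870548248291) [0.4365415  0.24443153 0.005     ]
[249.83842538 335.30696116]
[array([0.378, 0.31 , 0.005]), array([0.503, 0.306, 0.005]), array([0.495, 0.178, 0.005]), array([0.371, 0.184, 0.005])]
```

View pics/c1.png

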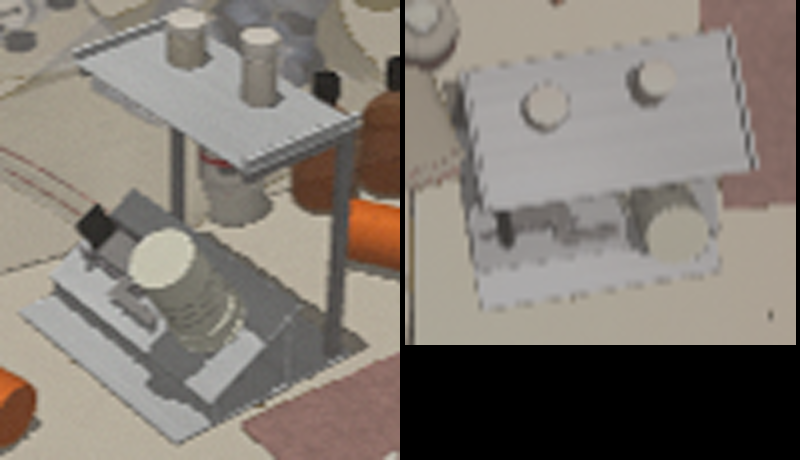

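Request:
arm_command --plan '[{"slide": [0,0,-0.12]},{"slide": [0,0,-0.12]}]'

```text
invalid input at $.plan[0]: expected keys grip, slide, spin
```

The crop shows the outer beaker's base disc centred at (165,262) left and (677,233) right. The black fin is at (95,226) and (506,228). The tier's front edge runs from (490,208) to (757,165) on the right.

```bash
python3 - <<'E'
from h import *
S=lambda u,v:(u/4+220,v/4+150); T=lambda u,v:((u-405)/4.6+255,v/4.6+150)
np.set_printoptions(precision=4,suppress=True)
b=tri(S(165,262),T(677,233)); print("base",b)
print("grip",tri(S(98,220),T(506,224)))
A=plane("top",*T(490,208),.255);B=plane("top",*T(757,165),.255); d=A-B; print(A,B,np.linalg.norm(d),"yaw",np.arctan2(-d[0],d[1]))
A=plane("scene",*S(245,165),.255);B=plane("scene",*S(362,120),.255); print("tier right side",A,B)
A=plane("top",*T(482,307),0.01);B=plane("top",*T(720,270),.01); d=A-B; print(np.linalg.norm(d),"yaw",np.arctan2(-d[0],d[1]))
A=plane("top",*T(463,75),.255);B=plane("top",*T(730,32),.255);d=A-B; print("yaw",np.arctan2(-d[0],d[1]))
A=plane("scene",*S(245,162),.255);B=plane("scene",*S(75,50),.255);d=B-A; print(A,B,np.linalg.norm(d),"yaw",np.arctan2(-d[0],d[1]))
E
```

```text
base (array([ 0.5469, -0.254 ,  0.1363]), np.float64(0.0020373061218202527))
grip (array([ 0.5573, -0.1043,  0.0858]), np.float64(0.0024527339969685415))
[ 0.5522 -0.0797  0.255 ] [ 0.5926 -0.3019  0.255 ] 0.22583150122555834 yaw 0.17989558864524485
tier right side [ 0.5845 -0.3166  0.255 ] [ 0.702  -0.3011  0.255 ]
0.2314712093222887 yaw 0.17318663174564383
yaw 0.18171891495604311
[ 0.5867 -0.3128  0.255 ] [ 0.5483 -0.0868  0.255 ] 0.22923985881829625 yaw 0.1685707296543513
```

Request:
arm_command --plan '[{"grip": -1,"slide": [0,0,-0.12],"spin": 0},{"grip": -1,"slide": [0,0,-0.12],"spin": 0}]'

```text
time: 0.35
tool_pos: [0.1239, 0.535, 0.3497]
ee_rot: [-3.137, -0.0, 2.914]
wrist_force: [0.5, 0.1, 0.6]
width: 0.0941
finger_force: 0.0
```

```bash
python3 - <<'E'
from h import *
D=np.array([0.326,-0.455,0.10])/10
o=sensors.get_obs(); r=R.from_euler('xyz',o['ee_rot'])
for i in range(10):
    print(np.round(r.inv().apply(D)/0.5,3)); r=r*R.from_euler('z',5,degrees=True)
E
```

```text
[-0.084 -0.074 -0.02 ]
[-0.09  -0.066 -0.02 ]
[-0.096 -0.058 -0.02 ]
[-0.1  -0.05 -0.02]
[-0.104 -0.041 -0.02 ]
[-0.107 -0.032 -0.02 ]
[-0.11  -0.022 -0.02 ]
[-0.111 -0.012 -0.02 ]
[-0.112 -0.003 -0.02 ]
[-0.112  0.007 -0.02 ]
```

Request:
arm_command --plan '[{"grip": -1,"slide": [-0.084,-0.074,-0.02],"spin": 1},{"grip": -1,"slide": [-0.09,-0.066,-0.02],"spin": 1},{"grip": -1,"slide": [-0.096,-0.058,-0.02],"spin": 1},{"grip": -1,"slide": [-0.1,-0.05,-0.02],"spin": 1},{"grip": -1,"slide": [-0.104,-0.041,-0.02],"spin": 1},{"grip": -1,"slide": [-0.107,-0.032,-0.02],"spin": 1},{"grip": -1,"slide": [-0.11,-0.022,-0.02],"spin": 1},{"grip": -1,"slide": [-0.111,-0.012,-0.02],"spin": 1},{"grip": -1,"slide": [-0.112,-0.003,-0.02],"spin": 1},{"grip": -1,"slide": [-0.112,0.007,-0.02],"spin": 1}]'

```text
time: 1.6
tool_pos: [0.4503, 0.0789, 0.4504]
ee_rot: [-3.141, -0.0, 2.038]
wrist_force: [0.8, 0.2, 0.6]
width: 0.0941
finger_force: 0.0
```

Request:
arm_command --plan '[{"grip": -1,"slide": [0,0,0],"spin": 1},{"grip": -1,"slide": [0,0,0],"spin": 1},{"grip": -1,"slide": [0,0,0],"spin": 1},{"grip": -1,"slide": [0,0,0],"spin": 1},{"grip": -1,"slide": [0,0,0],"spin": 1},{"grip": -1,"slide": [0,0,0],"spin": 1},{"grip": -1,"slide": [0,0,0],"spin": 1},{"grip": -1,"slide": [0,0,0],"spin": 1},{"grip": -1,"slide": [0,0,0],"spin": 1},{"grip": -1,"slide": [0,0,0],"spin": 1}]'

```text
time: 2.85
tool_pos: [0.4495, 0.0806, 0.4499]
ee_rot: [-3.141, 0.0, 1.166]
wrist_force: [-0.8, 0.4, -0.2]
width: 0.094
finger_force: 0.0
```

Request:
arm_command --plan '[{"grip": -1,"slide": [0,0,0],"spin": 1},{"grip": -1,"slide": [0,0,0],"spin": 1},{"grip": -1,"slide": [0,0,0],"spin": 1},{"grip": -1,"slide": [0,0,0],"spin": 1},{"grip": -1,"slide": [0,0,0],"spin": 1},{"grip": -1,"slide": [0,0,0],"spin": 1},{"grip": -1,"slide": [0,0,0],"spin": 1},{"grip": -1,"slide": [0,0,0],"spin": 1},{"grip": -1,"slide": [0,0,0],"spin": 1},{"grip": -1,"slide": [0,0,0],"spin": 1}]'

```text
time: 4.1
tool_pos: [0.4495, 0.0806, 0.45]
ee_rot: [-3.141, 0.001, 0.293]
wrist_force: [0.3, 0.1, 0.5]
width: 0.0939
finger_force: 0.0
```

Request:
arm_command --plan '[{"grip": -1,"slide": [0.12,0,0],"spin": 1},{"grip": -1,"slide": [0.12,0,0],"spin": 0.34},{"grip": -1,"slide": [0.12,0,0],"spin": 0},{"grip": -1,"slide": [0.12,0,0],"spin": 0},{"grip": -1,"slide": [0.12,0,0],"spin": 0},{"grip": -1,"slide": [0.12,0,0],"spin": 0},{"grip": -1,"slide": [0.12,0,0],"spin": 0}]'

```text
time: 4.97
tool_pos: [0.7673, 0.1459, 0.3805]
ee_rot: [-3.14, -0.086, 0.179]
wrist_force: [-0.1, -0.4, -0.2]
width: 0.094
finger_force: 0.0
```

```bash
python3 -c "
from h import *
print(sensors.get_obs())"
```

```text
{'time': 4.975, 'joint_positions': array([0.11253878, 0.68412435, 0.27537159, 0.00799684, 2.09597378,
       1.50879418]), 'qvel': array([ 0.00614498,  0.21663731, -0.0005885 ,  0.01993029, -0.48962432,
        0.01769077]), 'joint_torque': array([-3.09477083e-02, -5.52257252e+01, -2.78295833e+01,  2.53533188e-02,
       -2.73795985e-02, -1.19737469e-02]), 'tool_pos': array([0.7673167 , 0.14594705, 0.3805302 ]), 'ee_rot': array([-3.14038277, -0.08637746,  0.17879614]), 'wrist_force': array([-0.11040038, -0.44080898, -0.16945446]), 'wrist_torque': array([-0.04487157,  0.16027807, -0.01941409]), 'finger_force': 0.0, 'width': 0.09395327415418252}
```

The arm leans the tool outward when pushed past its reach, so I'll build up the 30° lean there.

Request:
arm_command --plan '[{"grip": -1,"slide": [0.12,0,0],"spin": 0},{"grip": -1,"slide": [0.12,0,0],"spin": 0},{"grip": -1,"slide": [0.12,0,0],"spin": 0},{"grip": -1,"slide": [0.12,0,0],"spin": 0}]'

```text
time: 5.48
tool_pos: [0.8579, 0.1612, 0.3208]
ee_rot: [-3.139, -0.233, 0.179]
wrist_force: [-0.5, -0.5, 0.1]
width: 0.0936
finger_force: 0.0
```

Request:
arm_command --plan '[{"grip": -1,"slide": [0.12,0,0],"spin": 0},{"grip": -1,"slide": [0.12,0,0],"spin": 0},{"grip": -1,"slide": [0.12,0,0],"spin": 0},{"grip": -1,"slide": [0.12,0,0],"spin": 0},{"grip": -1,"slide": [0.12,0,0],"spin": 0}]'

```text
time: 6.1
tool_pos: [0.9431, 0.1754, 0.3023]
ee_rot: [-3.138, -0.438, 0.178]
wrist_force: [0.4, 0.3, 0.7]
width: 0.0938
finger_force: 0.0
```

Request:
arm_command --plan '[{"grip": -1,"slide": [0.12,0,0],"spin": 0},{"grip": -1,"slide": [0.12,0,0],"spin": 0}]'

```text
time: 6.35
tool_pos: [0.9689, 0.1796, 0.3119]
ee_rot: [-3.137, -0.523, 0.178]
wrist_force: [0.5, -0.6, -0.9]
width: 0.0939
finger_force: 0.0
```

Request:
arm_command --plan '[{"grip": -1,"slide": [-0.12,0,0],"spin": 0}]'

```text
time: 6.48
tool_pos: [0.9382, 0.1733, 0.289]
ee_rot: [-3.137, -0.524, 0.177]
wrist_force: [0.4, -0.2, 0.2]
width: 0.0941
finger_force: 0.0
```

```bash
cat >> h.py <<'E'
np.set_printoptions(precision=4,suppress=True)
O=np.array([0.600,-0.246,0]); YAW=0.177; RS=R.from_euler('z',YAW)
AX=RS.apply([-.5,0,.866])
def loc(x,y,z): return O+RS.apply([x,y,z])
def rows(*targets):
    o=sensors.get_obs(); p=np.array(o['tool_pos']); r=R.from_euler('xyz',o['ee_rot'])
    for t in targets:
        d=r.inv().apply(np.array(t)-p)/0.5; n=int(np.ceil(np.linalg.norm(d)/0.12)); print(np.round(t,4),n,"rows of",np.round(d/n,4)); p=np.array(t)
E
python3 - <<'E'
from h import *
p=loc(-.025,.182,.1013)
rows([0.47,0.10,.29],p+.15*AX,p)
E
```

```text
[0.47 0.1  0.29] 8 rows of [-0.1025 -0.0029 -0.0594]
[ 0.4695 -0.0845  0.2312] 4 rows of [-0.029   0.0908  0.0168]
[ 0.5433 -0.0712  0.1013] 3 rows of [-0.      0.0004  0.1   ]
```

Request:
arm_command --plan '[{"grip": 1,"slide": [-0.1025,-0.003,-0.059],"spin": 0},{"grip": 1,"slide": [-0.1025,-0.003,-0.059],"spin": 0},{"grip": 1,"slide": [-0.1025,-0.003,-0.059],"spin": 0},{"grip": 1,"slide": [-0.1025,-0.003,-0.059],"spin": 0},{"grip": 1,"slide": [-0.1025,-0.003,-0.059],"spin": 0},{"grip": 1,"slide": [-0.1025,-0.003,-0.059],"spin": 0},{"grip": 1,"slide": [-0.1025,-0.003,-0.059],"spin": 0},{"grip": 1,"slide": [-0.1025,-0.003,-0.059],"spin": 0}]'

```text
time: 7.48
tool_pos: [0.4652, 0.1003, 0.2927]
ee_rot: [-3.137, -0.523, 0.178]
wrist_force: [0.1, -0.6, 0.9]
width: 0.0175
finger_force: 0.0
```

Request:
arm_command --plan '[{"grip": 1,"slide": [-0.029,0.091,0.017],"spin": 0},{"grip": 1,"slide": [-0.029,0.091,0.017],"spin": 0},{"grip": 1,"slide": [-0.029,0.091,0.017],"spin": 0},{"grip": 1,"slide": [-0.029,0.091,0.017],"spin": 0}]'

```text
time: 7.98
tool_pos: [0.4666, -0.0855, 0.2337]
ee_rot: [-3.138, -0.525, 0.178]
wrist_force: [0.9, 0.1, -0.1]
width: 0.0
finger_force: 0.0
```

Request:
arm_command --plan '[{"grip": 1,"slide": [0,0,0.1],"spin": 0},{"grip": 1,"slide": [0,0,0.07],"spin": 0}]'

```text
time: 8.22
tool_pos: [0.5085, -0.0778, 0.1583]
ee_rot: [-3.136, -0.522, 0.173]
wrist_force: [0.6, 0.3, -0.3]
width: 0.0004
finger_force: 0.0
```

```bash
python3 - <<'E'
from h import *
s=snapshot("scene")[:,:,::-1];t=snapshot("top")[:,:,::-1]
a=cv2.resize(s[150:265,220:320],None,fx=4,fy=4,interpolation=cv2.INTER_CUBIC)
b=cv2.resize(t[150:225,255:340],None,fx=4.6,fy=4.6,interpolation=cv2.INTER_CUBIC)
im=np.zeros((460,800,3),np.uint8); im[:460,:400]=a; im[:b.shape[0],405:405+b.shape[1]]=b
cv2.imwrite("pics/c2.png",im)
o=sensors.get_obs(); p=o['tool_pos']; z=R.from_euler('xyz',o['ee_rot']).apply([0,0,1])
tip=p+.025*z
print(p,o['ee_rot'],o['joint_positions'],(proj("scene",tip)-[220,150])*4,(proj("top",tip)-[255,150])*4.6+[405,0])
E
```

```text
[ 0.5069 -0.0754  0.1551] [-3.1308 -0.5158  0.1746] [-0.4522 -0.2891  1.9487  0.3441  1.083   0.8403] [ 42.112  170.0753] [474.4544 259.5077]
```

View pics/c2.png

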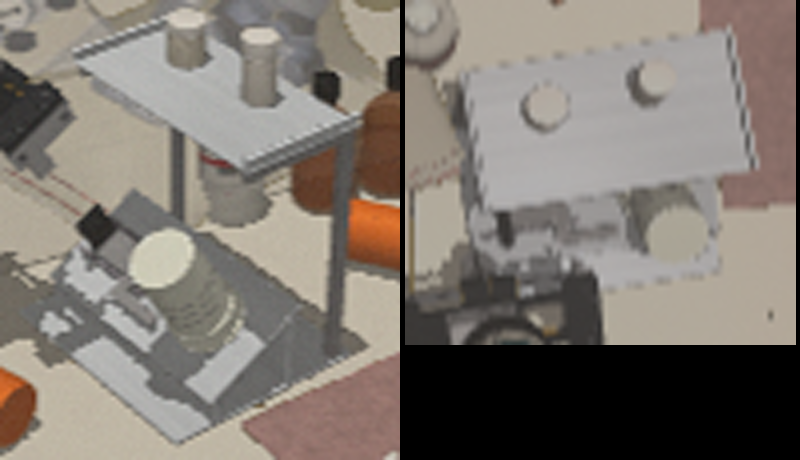

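Tips in the scene view are at about (38,172), which matches the prediction. The fin at (95,225) is still ahead of them and untouched. I'll go down beside it and push.

```bash
python3 - <<'E'
from h import *
p=loc(-.025,.182,.1013); print(sensors.get_obs()['ee_rot']); rows(p,loc(-.025,.108,.1013))
E
```

```text
[-3.1308 -0.5158  0.1746]
[ 0.5433 -0.0712  0.1013] 2 rows of [0.0053 0.0029 0.0648]
[ 0.5564 -0.1441  0.1013] 2 rows of [ 0.0002  0.074  -0.0007]
```

Request:
arm_command --plan '[{"grip": 1,"slide": [0.005,0,0.065],"spin": 0},{"grip": 1,"slide": [0.003,0,0.06],"spin": 0},{"grip": 1,"slide": [0,0,0],"spin": 0}]'

```text
time: 8.7
tool_pos: [0.5423, -0.0691, 0.1073]
ee_rot: [-3.135, -0.521, 0.178]
wrist_force: [0.4, -0.8, 1.0]
width: 0.0009
finger_force: 0.0
```

Request:
arm_command --plan '[{"grip": 1,"slide": [0,0.02,0],"spin": 0},{"grip": 1,"slide": [0,0.02,0],"spin": 0},{"grip": 1,"slide": [0,0.02,0],"spin": 0},{"grip": 1,"slide": [0,0.02,0],"spin": 0}]'

```text
time: 9.2
tool_pos: [0.5508, -0.1102, 0.1096]
ee_rot: [-3.138, -0.526, 0.178]
wrist_force: [-0.2, 2.9, 1.5]
width: 0.0004
finger_force: 1.2
```

Request:
arm_command --plan '[{"grip": 1,"slide": [0,0.02,0.003],"spin": 0},{"grip": 1,"slide": [0,0.02,0.003],"spin": 0},{"grip": 1,"slide": [0,0.012,0],"spin": 0}]'

```text
time: 9.57
tool_pos: [0.5564, -0.1353, 0.1053]
ee_rot: [-3.137, -0.524, 0.177]
wrist_force: [0.2, 2.0, 0.8]
width: 0.0005
finger_force: 1.1
```

Request:
arm_command --plan '[{"grip": 1,"slide": [0,0.008,0],"spin": 0},{"grip": 1,"slide": [0,0.006,0],"spin": 0}]'

```text
time: 9.82
tool_pos: [0.5573, -0.1399, 0.1053]
ee_rot: [-3.132, -0.524, 0.177]
wrist_force: [-2.4, 9.6, 3.7]
width: 0.0007
finger_force: 5.1
```

Request:
arm_command --plan '[{"grip": 1,"slide": [0,0.008,0],"spin": 0},{"grip": 1,"slide": [0,0,0],"spin": 0}]'

```text
time: 10.07
tool_pos: [0.5573, -0.14, 0.1054]
ee_rot: [-3.124, -0.523, 0.177]
wrist_force: [-5.5, 15.2, 7.3]
width: 0.0007
finger_force: 7.9
```

Request:
arm_command --plan '[{"grip": 1,"slide": [0,-0.03,0],"spin": 0},{"grip": 1,"slide": [0,-0.02,-0.06],"spin": 0},{"grip": -1,"slide": [0,0,-0.1],"spin": 0},{"grip": -1,"slide": [0,0,-0.12],"spin": 0},{"grip": -1,"slide": [0,0,-0.04],"spin": 0}]'

```text
time: 10.7
tool_pos: [0.4754, -0.1372, 0.2493]
ee_rot: [3.137, -0.53, 0.18]
wrist_force: [0.5, -0.6, -0.4]
width: 0.0271
finger_force: 0.0
```

```bash
python3 - <<'E'
from h import *
s=snapshot("scene")[:,:,::-1];t=snapshot("top")[:,:,::-1]
a=cv2.resize(s[150:265,220:320],None,fx=4,fy=4,interpolation=cv2.INTER_CUBIC)
b=cv2.resize(t[150:225,255:340],None,fx=4.6,fy=4.6,interpolation=cv2.INTER_CUBIC)
im=np.zeros((460,800,3),np.uint8); im[:460,:400]=a; im[:b.shape[0],405:405+b.shape[1]]=b
cv2.imwrite("pics/c3.png",im)
o=sensors.get_obs();print(o['tool_pos'],o['width'])
def mk(n,h):
    q=proj(n,loc(-h*.5,0,.058+h*.866)); return np.round((q-[220,150])*4 if n=="scene" else (q-[255,150])*4.6+[405,0])
for h in(.103,.02):print(h,mk("scene",h),mk("top",h))
E
```

```text
[ 0.4757 -0.1372  0.2482] 0.03474643027080833
0.103 [167. 251.] [681. 228.]
0.02 [205. 303.] [660. 192.]
```

View pics/c3.png

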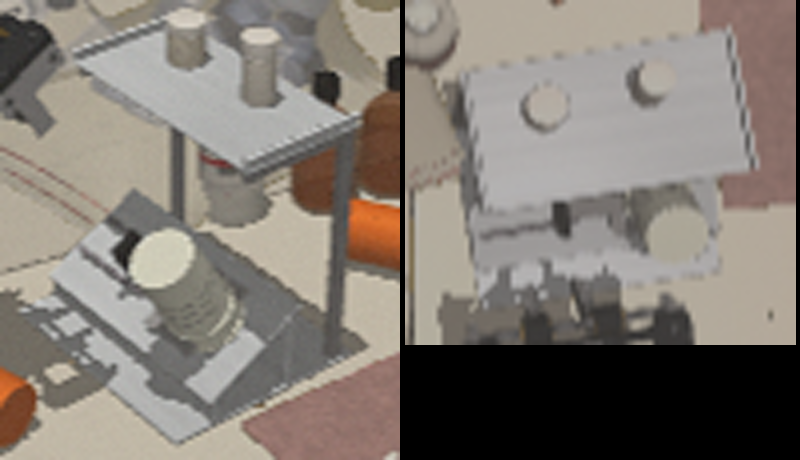

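Catch is home: the fin moved to (562,218) in top and is hidden behind the beaker in scene. The beakers are unmoved, with the disc still at (165,262) and (677,232). Next is the outer beaker.

```bash
sed -i 's/^O=.*; YAW/O=np.array([0.598,-0.245,0]); YAW/' h.py; python3 - <<'E'
from h import *
f=lambda s:loc(-.5*s,0,.058+.866*s)
print(sensors.get_obs()['ee_rot']); rows(f(.215),f(.081))
E
```

```text
[ 3.1381 -0.5293  0.1794]
[ 0.4922 -0.2639  0.2442] 3 rows of [-0.005   0.0851  0.0004]
[ 0.5581 -0.2521  0.1281] 3 rows of [-0.0005 -0.0002  0.0893]
```

Request:
arm_command --plan '[{"grip": -1,"slide": [-0.005,0.085,0],"spin": 0},{"grip": -1,"slide": [-0.005,0.085,0],"spin": 0},{"grip": -1,"slide": [-0.005,0.085,0],"spin": 0},{"grip": -1,"slide": [0,0,0],"spin": 0}]'

```text
time: 11.3
tool_pos: [0.4914, -0.2644, 0.2369]
ee_rot: [-3.134, -0.521, 0.172]
wrist_force: [-0.3, 1.0, -0.0]
width: 0.0753
finger_force: 0.0
```

```bash
python3 - <<'E'
from h import *
f=lambda s:loc(-.5*s,0,.058+.866*s)
o=sensors.get_obs();print(o['ee_rot'],o['tool_pos'],o['width'],o['joint_positions']); rows(f(.081))
E
```

```text
[-3.1337 -0.5212  0.1723] [ 0.4914 -0.2644  0.2369] 0.07525614748207439 [-0.8537 -0.1417  1.6669  0.4554  1.3578  0.5036]
[ 0.5581 -0.2521  0.1281] 3 rows of [0.0031 0.0002 0.0854]
```

Request:
arm_command --plan '[{"grip": -1,"slide": [0.003,0,0.05],"spin": 0},{"grip": -1,"slide": [0.003,0,0.05],"spin": 0},{"grip": -1,"slide": [0.003,0,0.05],"spin": 0},{"grip": -1,"slide": [0,0,0.05],"spin": 0},{"grip": -1,"slide": [0,0,0.05],"spin": 0},{"grip": -1,"slide": [0,0,0],"spin": 0}]'

```text
time: 12.05
tool_pos: [0.556, -0.2473, 0.1305]
ee_rot: [-3.132, -0.52, 0.177]
wrist_force: [-0.3, 0.0, 0.4]
width: 0.0938
finger_force: 0.0
```

```bash
python3 - <<'E'
from h import *
f=lambda s:loc(-.5*s,0,.058+.866*s)
o=sensors.get_obs();print(o['ee_rot'],o['tool_pos'],o['width'],o['joint_positions']); rows(f(.081))
s=snapshot("scene")[:,:,::-1]
a=cv2.resize(s[120:260,200:340],None,fx=4,fy=4,interpolation=cv2.INTER_CUBIC)
cv2.imwrite("pics/c4.png",a)
E
```

```text
[-3.1317 -0.52    0.1771] [ 0.556  -0.2473  0.1305] 0.0937893589312481 [-0.7291  0.0187  1.7318  0.4606  1.1052  0.512 ]
[ 0.5581 -0.2521  0.1281] 1 rows of [-0.0001  0.0102  0.0053]
```

View pics/c4.png

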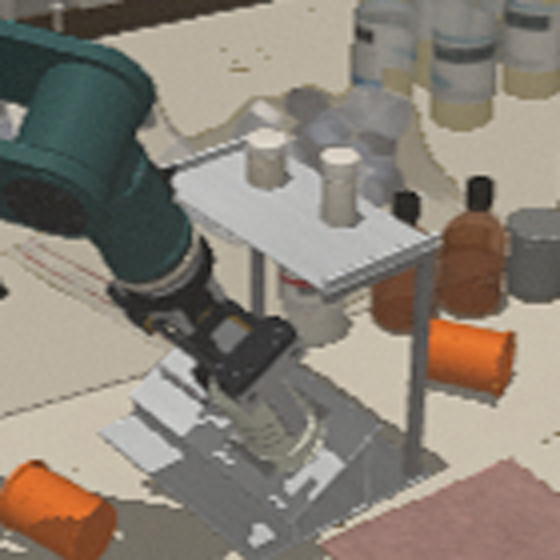

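The fingers straddle the outer beaker at about (270,410), with no tier contact. I'll trim 5 mm sideways and close.

Request:
arm_command --plan '[{"grip": -1,"slide": [0,0.01,0.004],"spin": 0},{"grip": 0.1,"slide": [0,0,0],"spin": 0},{"grip": 1,"slide": [0,0,0],"spin": 0},{"grip": 1,"slide": [0,0,0],"spin": 0}]'

```text
time: 12.6
tool_pos: [0.5589, -0.255, 0.133]
ee_rot: [-3.138, -0.525, 0.178]
wrist_force: [-1.1, 0.3, 0.4]
width: 0.0674
finger_force: 0.1
```

Request:
arm_command --plan '[{"grip": 1,"slide": [0,0,0],"spin": 0},{"grip": 1,"slide": [0,0,0],"spin": 0}]'

```text
time: 12.85
tool_pos: [0.5587, -0.2542, 0.1324]
ee_rot: [-3.136, -0.524, 0.178]
wrist_force: [-1.0, 2.3, 2.1]
width: 0.0596
finger_force: 30.0
```

Request:
arm_command --plan '[{"grip": 1,"slide": [0,0,-0.015],"spin": 0},{"grip": 1,"slide": [0,0,-0.02],"spin": 0},{"grip": 1,"slide": [0,0,-0.02],"spin": 0},{"grip": 1,"slide": [0,0,-0.02],"spin": 0}]'

```text
time: 13.35
tool_pos: [0.54, -0.2583, 0.1655]
ee_rot: [-3.137, -0.524, 0.178]
wrist_force: [1.6, 1.2, -4.1]
width: 0.0596
finger_force: 30.0
```

Request:
arm_command --plan '[{"grip": 1,"slide": [0,0,-0.03],"spin": 0},{"grip": 1,"slide": [0,0,-0.03],"spin": 0},{"grip": 1,"slide": [0,0,-0.03],"spin": 0},{"grip": 1,"slide": [0,0,-0.03],"spin": 0},{"grip": 1,"slide": [0,0,-0.03],"spin": 0},{"grip": 1,"slide": [0,0,-0.03],"spin": 0}]'

```text
time: 14.1
tool_pos: [0.4956, -0.2667, 0.2439]
ee_rot: [-3.138, -0.525, 0.178]
wrist_force: [-0.0, -0.6, -1.5]
width: 0.0597
finger_force: 30.0
```

```bash
python3 - <<'E'
from h import *
o=sensors.get_obs();print(o)
s=snapshot("scene")[:,:,::-1]
a=cv2.resize(s[120:260,200:340],None,fx=4,fy=4,interpolation=cv2.INTER_CUBIC)
cv2.imwrite("pics/c5.png",a)
E
```

```text
{'time': 14.1, 'joint_positions': array([-0.8512, -0.1353,  1.6485,  0.456 ,  1.3645,  0.506 ]), 'qvel': array([-0.1146, -0.1221, -0.095 ,  0.0079,  0.2482, -0.0077]), 'joint_torque': array([  0.4915, -25.4548, -31.4483,   1.9323,  -1.2496,   0.0136]), 'tool_pos': array([ 0.4956, -0.2667,  0.2439]), 'ee_rot': array([-3.1379, -0.5246,  0.1778]), 'wrist_force': array([-0.0154, -0.642 , -1.4609]), 'wrist_torque': array([-0.1147,  0.4137,  0.0116]), 'finger_force': 29.96748022735119, 'width': 0.05965572180995862}
```

View pics/c5.png

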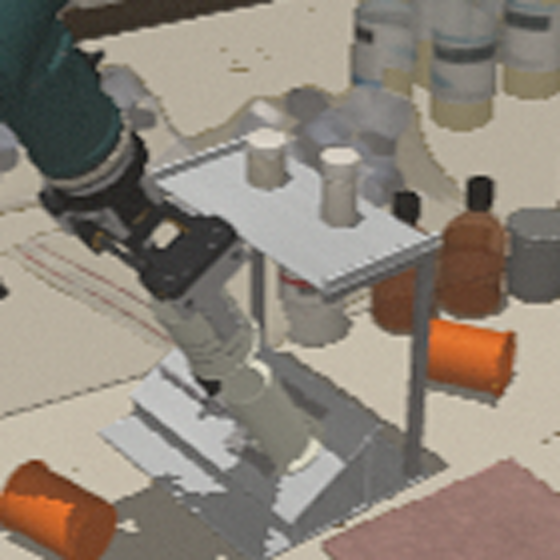

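The outer beaker is off, held at about (215,330). The inner one still sits under the catch at (270,420). Next I carry it inward and press at the inner reach limit to bring the tool back upright.

```bash
python3 - <<'E'
from h import *
rows([.40,.072,.32])
E
```

```text
[0.4   0.072 0.32 ] 7 rows of [ 0.0022 -0.1003 -0.0231]
```

Request:
arm_command --plan '[{"grip": 1,"slide": [0.002,-0.1,-0.023],"spin": 0},{"grip": 1,"slide": [0.002,-0.1,-0.023],"spin": 0},{"grip": 1,"slide": [0.002,-0.1,-0.023],"spin": 0},{"grip": 1,"slide": [0.002,-0.1,-0.023],"spin": 0},{"grip": 1,"slide": [0.002,-0.1,-0.023],"spin": 0},{"grip": 1,"slide": [0.002,-0.1,-0.023],"spin": 0},{"grip": 1,"slide": [0.002,-0.1,-0.023],"spin": 0}]'

```text
time: 15.02
tool_pos: [0.3989, 0.0725, 0.3179]
ee_rot: [-3.137, -0.526, 0.176]
wrist_force: [0.1, 0.8, -2.3]
width: 0.0595
finger_force: 30.0
```

```bash
python3 - <<'E'
from h import *
o=sensors.get_obs();print(o['tool_pos'],o['ee_rot'],o['joint_positions'],o['width'],o['finger_force'])
E
```

```text
[0.3989 0.0725 0.3179] [-3.1368 -0.5256  0.176 ] [-0.0601 -0.6373  1.8395  0.1236  1.4279  1.3479] 0.05946748396007169 29.96464803814888
```

Request:
arm_command --plan '[{"grip": 1,"slide": [0,-0.11,0],"spin": 0},{"grip": 1,"slide": [-0.1,0,-0.05],"spin": 0},{"grip": 1,"slide": [-0.1,0,-0.05],"spin": 0},{"grip": 1,"slide": [-0.1,0,-0.05],"spin": 0}]'

```text
time: 15.52
tool_pos: [0.2862, 0.1417, 0.3292]
ee_rot: [3.115, -0.457, 0.176]
wrist_force: [-0.7, 2.0, -0.8]
width: 0.0593
finger_force: 30.0
```

```bash
python3 - <<'E'
from h import *
o=sensors.get_obs();print(o['tool_pos'],o['ee_rot'],o['joint_positions'],o['width'],o['finger_force'])
E
```

```text
[0.2862 0.1417 0.3292] [ 3.1148 -0.4572  0.1759] [ 0.416  -0.7561  1.8457 -0.1315  1.6117  1.7824] 0.059347063977439135 29.965527020394802
```

Request:
arm_command --plan '[{"grip": 1,"slide": [-0.08,0.05,-0.04],"spin": 0},{"grip": 1,"slide": [-0.1,0.04,-0.04],"spin": 0},{"grip": 1,"slide": [-0.1,0,-0.04],"spin": 0}]'

```text
time: 15.9
tool_pos: [0.2099, 0.1478, 0.3621]
ee_rot: [3.06, -0.381, 0.165]
wrist_force: [0.1, 0.4, -1.1]
width: 0.0596
finger_force: 30.0
```

```bash
python3 - <<'E'
from h import *
o=sensors.get_obs();print(o['tool_pos'],o['ee_rot'],o['joint_positions'],o['width'],o['finger_force'])
E
```

```text
[0.2099 0.1478 0.3621] [ 3.0597 -0.3812  0.1654] [ 0.7337 -0.756   1.7586 -0.2827  1.8458  2.0373] 0.059609008091188166 29.964693244546652
```

```bash
python3 - <<'E'
from h import *
rows([.31,.07,.34])
E
```

```text
[0.31 0.07 0.34] 3 rows of [0.0477 0.059  0.04  ]
```

Request:
arm_command --plan '[{"grip": 1,"slide": [0.048,0.059,0.04],"spin": 0},{"grip": 1,"slide": [0.048,0.059,0.04],"spin": 0},{"grip": 1,"slide": [0.048,0.059,0.04],"spin": 0}]'

```text
time: 16.27
tool_pos: [0.3129, 0.0754, 0.3407]
ee_rot: [3.059, -0.381, 0.181]
wrist_force: [0.8, 0.7, -1.1]
width: 0.0596
finger_force: 30.0
```

```bash
python3 - <<'E'
from h import *
o=sensors.get_obs();print(o['tool_pos'],o['ee_rot'],o['joint_positions'],o['width'],o['finger_force'])
E
```

```text
[0.3129 0.0754 0.3407] [ 3.0589 -0.3811  0.1812] [ 0.1215 -0.7039  1.7833 -0.0607  1.6768  1.5088] 0.05960602656131056 29.969383031129837
```

```bash
cat >> h.py <<'E'
def lean():
    o=sensors.get_obs(); r=R.from_euler('xyz',o['ee_rot']); z=r.apply([0,0,1]); h=z[:2]/np.hypot(*z[:2])
    u=-np.array([h[0]*-z[2],h[1]*-z[2],np.hypot(*z[:2])]); az=np.arctan2(h[1],h[0]); P=.3*h+.055*np.array([-h[1],h[0]])
    print("pos",o['tool_pos'],"rot",o['ee_rot'],"tilt",np.hypot(*z[:2]),"az",az,"push tool",r.inv().apply(u),"at",P,"q",o['joint_positions'],o['width'],o['finger_force'])
E
python3 - <<'E'
from h import *
lean(); rows([.302,.043,.33])
E
```

```text
pos [0.3129 0.0754 0.3407] rot [ 3.0589 -0.3811  0.1812] tilt 0.37980885588326174 az -0.038161474477493226 push tool [-0.9794 -0.202   0.    ] at [0.3019 0.0435] q [ 0.1215 -0.7039  1.7833 -0.0607  1.6768  1.5088] 0.05960602656131056 29.969383031129837
[0.302 0.043 0.33 ] 1 rows of [-0.0386  0.059   0.0124]
```

Request:
arm_command --plan '[{"grip": 1,"slide": [-0.038,0.059,0.012],"spin": 0},{"grip": 1,"slide": [-0.08,-0.016,0],"spin": 0},{"grip": 1,"slide": [-0.1,-0.02,0],"spin": 0}]'

```text
time: 16.65
tool_pos: [0.276, 0.068, 0.3151]
ee_rot: [3.047, -0.319, 0.158]
wrist_force: [-0.9, 0.3, -1.6]
width: 0.0594
finger_force: 30.0
```

```bash
python3 - <<'E'
from h import *
lean()
E
```

```text
pos [0.276  0.068  0.3151] rot [ 3.0468 -0.3189  0.1583] tilt 0.32615605226192596 az -0.13595983780583148 push tool [-0.9613 -0.2754  0.    ] at [0.3047 0.0138] q [ 0.1463 -0.7564  1.8424 -0.0922  1.7349  1.5442] 0.059448689220342 29.965969193726778
```

```bash
python3 - <<'E'
from h import *
rows([.30,-.02,.315])
E
```

```text
[ 0.3   -0.02   0.315] 2 rows of [0.0093 0.09   0.0118]
```

Request:
arm_command --plan '[{"grip": 1,"slide": [0.009,0.09,0.012],"spin": 0},{"grip": 1,"slide": [0.009,0.09,0.012],"spin": 0},{"grip": 1,"slide": [-0.1,0,0],"spin": 0},{"grip": 1,"slide": [-0.1,0,0],"spin": 0},{"grip": 1,"slide": [-0.1,0,0],"spin": 0}]'

```text
time: 17.27
tool_pos: [0.2599, -0.0586, 0.3002]
ee_rot: [3.079, -0.227, 0.16]
wrist_force: [-0.3, -0.4, -1.2]
width: 0.0596
finger_force: 30.0
```

```bash
python3 - <<'E'
from h import *
lean()
E
```

```text
pos [ 0.2599 -0.0586  0.3002] rot [ 3.0793 -0.2268  0.1596] tilt 0.23287776102461888 az -0.11104295795432233 push tool [-0.9655 -0.2605 -0.    ] at [0.3042 0.0214] q [-0.5661 -0.7566  1.8548  0.1061  1.8301  0.8904] 0.05962079274315091 29.96869694441557
```

Request:
arm_command --plan '[{"grip": 1,"slide": [0.01,-0.12,0],"spin": 0},{"grip": 1,"slide": [-0.1,-0.01,0],"spin": 0},{"grip": 1,"slide": [-0.1,-0.01,0],"spin": 0}]'

```text
time: 17.65
tool_pos: [0.2401, -0.0213, 0.2995]
ee_rot: [3.096, -0.151, 0.159]
wrist_force: [-0.8, 0.3, -0.9]
width: 0.0596
finger_force: 30.0
```

```bash
python3 - <<'E'
from h import *
lean()
E
```

```text
pos [ 0.2401 -0.0213  0.2995] rot [ 3.0964 -0.1506  0.1588] tilt 0.15652490566671812 az -0.13368632202167424 push tool [-0.9585 -0.285  -0.    ] at [0.3047 0.0145] q [-0.3787 -0.7565  1.8464  0.0401  1.899   1.0525] 0.059572234175843036 29.967610761523247
```

Request:
arm_command --plan '[{"grip": 1,"slide": [-0.09,-0.04,0],"spin": 0},{"grip": 1,"slide": [-0.09,-0.04,0],"spin": 0},{"grip": 1,"slide": [-0.09,-0.04,0],"spin": 0}]'

```text
time: 18.02
tool_pos: [0.2017, 0.0248, 0.3117]
ee_rot: [3.105, -0.054, 0.149]
wrist_force: [0.0, 0.0, -1.3]
width: 0.0593
finger_force: 30.0
```

```bash
python3 - <<'E'
from h import *
lean()
E
```

```text
pos [0.2017 0.0248 0.3117] rot [ 3.1046 -0.0543  0.1492] tilt 0.0656267825480149 az -0.45008289380531147 push tool [-0.8263 -0.5632 -0.    ] at [ 0.2941 -0.081 ] q [-0.1252 -0.7563  1.8143 -0.0233  2.0212  1.2866] 0.05932616803750848 29.965861178934574
```

Request:
arm_command --plan '[{"grip": 1,"slide": [-0.04,0.06,0],"spin": 0},{"grip": 1,"slide": [-0.07,0.03,0],"spin": 0}]'

```text
time: 18.27
tool_pos: [0.1898, -0.0301, 0.3222]
ee_rot: [3.112, -0.023, 0.158]
wrist_force: [0.1, -0.4, -0.0]
width: 0.0598
finger_force: 30.0
```

```bash
python3 - <<'E'
from h import *
lean(); rows([.40,.18,.30],[.4365,.2444,.18],[.4365,.2444,.075])
E
```

```text
pos [ 0.1898 -0.0301  0.3222] rot [ 3.1121 -0.023   0.158 ] tilt 0.03742263742484565 az -0.7510778275619535 push tool [-0.6147 -0.7888  0.    ] at [ 0.2568 -0.1645] q [-0.4359 -0.7562  1.7915 -0.0132  2.0706  0.9706] 0.059808774899181884 29.968566298484802
[0.4  0.18 0.3 ] 5 rows of [ 0.096  -0.0701  0.009 ]
[0.4365 0.2444 0.18  ] 3 rows of [ 0.0289 -0.0409  0.0795]
[0.4365 0.2444 0.075 ] 2 rows of [-0.0024 -0.0031  0.1049]
```

Request:
arm_command --plan '[{"grip": 1,"slide": [0.096,-0.07,0.009],"spin": 0},{"grip": 1,"slide": [0.096,-0.07,0.009],"spin": 0},{"grip": 1,"slide": [0.096,-0.07,0.009],"spin": 0},{"grip": 1,"slide": [0.096,-0.07,0.009],"spin": 0},{"grip": 1,"slide": [0.096,-0.07,0.009],"spin": 0},{"grip": 1,"slide": [0.029,-0.041,0.08],"spin": 0},{"grip": 1,"slide": [0.029,-0.041,0.08],"spin": 0},{"grip": 1,"slide": [0.029,-0.041,0.08],"spin": 0},{"grip": 1,"slide": [0,0,0],"spin": 0}]'

```text
time: 19.4
tool_pos: [0.4332, 0.2365, 0.1755]
ee_rot: [3.11, -0.014, 0.151]
wrist_force: [-0.1, 0.2, -0.3]
width: 0.0593
finger_force: 30.0
```

```bash
python3 - <<'E'
from h import *
lean(); rows([.4365,.2444,.09])
i=np.hstack([snapshot("scene")[120:250,130:290],snapshot("top")[170:300,140:300]])[:,:,::-1]
cv2.imwrite("pics/c6.png",cv2.resize(i,None,fx=2.5,fy=2.5,interpolation=cv2.INTER_CUBIC))
E
```

```text
pos [0.4332 0.2365 0.1755] rot [ 3.1101 -0.0139  0.1511] tilt 0.03442729032743752 az -1.0046859021743038 push tool [-0.4034 -0.915   0.    ] at [ 0.2073 -0.2237] q [ 0.4073 -0.0227  1.5932 -0.034   1.5656  1.8273] 0.05934540484929591 29.96719652786851
[0.4365 0.2444 0.09  ] 2 rows of [ 0.0033 -0.01    0.0853]
```

View pics/c6.png

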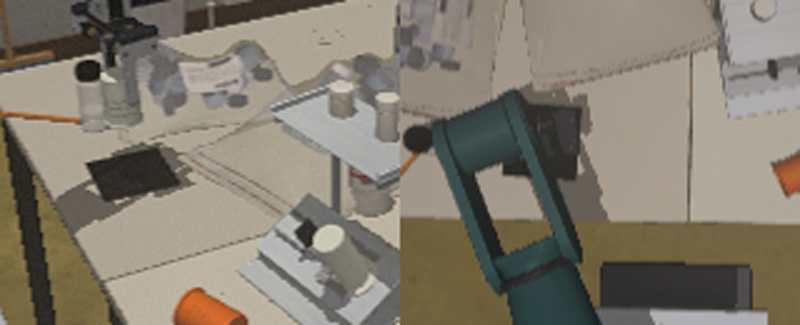

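The beaker hangs upright at about (120,95) above the mat, with the vial clear to the left. The inner beaker is still seated at (345,255). I'll lower it.

Request:
arm_command --plan '[{"grip": 1,"slide": [0.003,-0.01,0.08],"spin": 0},{"grip": 1,"slide": [0.003,-0.01,0.08],"spin": 0},{"grip": 1,"slide": [0,0,0.01],"spin": 0},{"grip": 1,"slide": [0,0,0.01],"spin": 0}]'

```text
time: 20.0
tool_pos: [0.4406, 0.2446, 0.0923]
ee_rot: [3.113, -0.028, 0.149]
wrist_force: [-0.2, -0.9, -0.5]
width: 0.0595
finger_force: 30.0
```

Request:
arm_command --plan '[{"grip": 1,"slide": [0,0,0.006],"spin": 0},{"grip": 1,"slide": [0,0,0.006],"spin": 0}]'

```text
time: 20.25
tool_pos: [0.4402, 0.2446, 0.0851]
ee_rot: [3.113, -0.026, 0.149]
wrist_force: [0.2, -0.2, -0.6]
width: 0.0595
finger_force: 30.0
```

Request:
arm_command --plan '[{"grip": 1,"slide": [0,0,0.006],"spin": 0},{"grip": 1,"slide": [0,0,0.006],"spin": 0},{"grip": 1,"slide": [0,0,0.006],"spin": 0}]'

```text
time: 20.62
tool_pos: [0.4395, 0.2441, 0.0744]
ee_rot: [3.112, -0.023, 0.15]
wrist_force: [0.0, 0.5, -1.3]
width: 0.0594
finger_force: 30.0
```

Request:
arm_command --plan '[{"grip": 1,"slide": [0,0,0.004],"spin": 0},{"grip": 1,"slide": [0,0,0.002],"spin": 0}]'

```text
time: 20.88
tool_pos: [0.4395, 0.2439, 0.0714]
ee_rot: [3.112, -0.023, 0.15]
wrist_force: [0.1, -0.2, -0.8]
width: 0.0595
finger_force: 30.0
```

Not touching yet, so I'll go down in 1–2 mm steps.

Request:
arm_command --plan '[{"grip": 1,"slide": [0,0,0.004],"spin": 0},{"grip": 1,"slide": [0,0,0.003],"spin": 0}]'

```text
time: 21.12
tool_pos: [0.4402, 0.2441, 0.0695]
ee_rot: [3.112, -0.024, 0.15]
wrist_force: [-1.0, -1.7, 9.4]
width: 0.0594
finger_force: 30.0
```

Request:
arm_command --plan '[{"grip": 1,"slide": [0,0,0.002],"spin": 0},{"grip": 1,"slide": [0,0,0.002],"spin": 0}]'

```text
time: 21.38
tool_pos: [0.4408, 0.2442, 0.0692]
ee_rot: [3.112, -0.026, 0.15]
wrist_force: [-2.9, -1.6, 13.1]
width: 0.0596
finger_force: 30.0
```

Request:
arm_command --plan '[{"grip": 1,"slide": [0,0,-0.004],"spin": 0},{"grip": 0.0,"slide": [0,0,0],"spin": 0},{"grip": -1,"slide": [0,0,0],"spin": 0},{"grip": -1,"slide": [0,0,0],"spin": 0},{"grip": -1,"slide": [0,0,0],"spin": 0},{"grip": -1,"slide": [0,0,0],"spin": 0},{"grip": -1,"slide": [0,0,0],"spin": 0}]'

```text
time: 22.25
tool_pos: [0.4396, 0.2439, 0.068]
ee_rot: [3.112, -0.023, 0.15]
wrist_force: [-0.1, 0.6, 0.2]
width: 0.0935
finger_force: 0.0
```

Request:
arm_command --plan '[{"grip": -1,"slide": [0,0,-0.05],"spin": 0},{"grip": -1,"slide": [0,0,-0.1],"spin": 0},{"grip": -1,"slide": [0,0,-0.12],"spin": 0},{"grip": -1,"slide": [0,0,-0.12],"spin": 0},{"grip": -1,"slide": [-0.06,0.1,-0.02],"spin": 0},{"grip": -1,"slide": [-0.06,0.1,0],"spin": 0},{"grip": -1,"slide": [-0.06,0.1,0],"spin": 0},{"grip": -1,"slide": [0,0,0],"spin": 0}]'

```text
time: 23.25
tool_pos: [0.3666, 0.0852, 0.2761]
ee_rot: [3.111, -0.025, 0.144]
wrist_force: [0.5, 0.8, 0.3]
width: 0.0937
finger_force: 0.0
```

```bash
python3 - <<'E'
from h import *
lean()
i=np.hstack([snapshot("scene")[120:250,130:290],snapshot("top")[150:280,170:330]])[:,:,::-1]
cv2.imwrite("pics/c7.png",cv2.resize(i,None,fx=2.5,fy=2.5,interpolation=cv2.INTER_CUBIC))
E
```

```text
pos [0.3666 0.0852 0.2761] rot [ 3.1112 -0.0253  0.1438] tilt 0.039540487728048926 az -0.7328482862298408 push tool [-0.64   -0.7684 -0.    ] at [ 0.2598 -0.1598] q [ 0.1029 -0.3277  1.6529 -0.0301  1.7897  1.5233] 0.09368585815848816 0.0
```

View pics/c7.png

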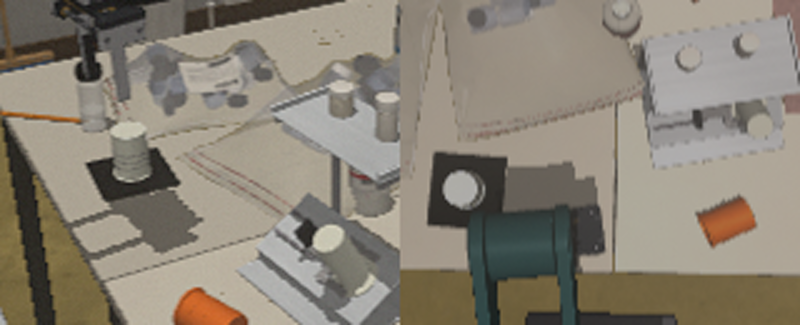

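The beaker stands upright near the mat's middle: (130,165) in scene, (462,188) in top. The inner one is still seated under the home catch at (345,255), and the arm is clear.

```bash
python3 -c "
from bench import ticket
print(ticket.close_job())"
```

```text
the job is handed in; nothing more can be done
None
```

I slid the catch home, drew the outer beaker off and set it upright, mouth down, near the middle of the mat; the inner beaker is still seated under the catch, and I handed the job in at about 23 s (no verdict was returned).

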